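Seat two boards on their test cassettes, then hold the fixture lid at 60 degrees

ROBOT

A 7-joint arm with a two-finger parallel gripper is mounted at the origin on the work surface. World frame = base frame: x ahead of the robot, y to its left, z up, the work surface at z = 0. Lengths are in m, angles in degrees, forces in N, time in s.
With the tool pointing down it reaches from about 0.425 to 0.875 m from the base axis. Payload 4.7 kg.
Tool frame: the origin (TCP) lies midway between the tips of the shut fingers; the grasp point (between the pads) lies 19 mm behind it; z points along the fingers, y is the line along which they close (so a half turn about z gives the same grasp; the last joint's range is limited). The gripper opens to 87 mm and grips with 3 to 60 N. Pads are 19 mm wide; open, the fingers measure 117 mm over their backs; the gripper's body (75 mm by 190 mm) begins 51 mm behind the grasp point.
Start: joints at [-75.854, 18.392, -4.016, 83.108, 1.295, 78.541, -3.26], TCP at [0.15, 0.632, 0.223] pointing down, gripper open.
Joint ranges: [-163.93, 163.93], [-17.29, 119.83], [-79.2, 71.16], [3.27, 140.29], [-89.18, 269.18], [5.43, 117.66], [-154.24, 154.24]. Speed limits (degrees/s): [147.25, 147.25, 180, 180, 180, 180, 180].

INTERFACE

Orientations are given as [roll, pitch, yaw] about the fixed x, y, z axes, in that order (R = Rz(yaw) Ry(pitch) Rx(roll)).
In Python, from cell import env gives the robot as it stands.
- The arm moves only by the tool step_arm, never from a script. Its argument "moves" is a list of rows, each an object with "dp": the shift along the tool's x, y, z in mm, a list of three; "dr": the turn, a rotation vector about the tool's x, y, z in rad, a list of three; "fingers": the closure, from 0 (fully open) to 1 (shut). In form: [{"dp": [dx, dy, dz], "dr": [ax, ay, az], "fingers": fingers}, ...]. A call has exactly 5 rows; each row shifts and turns the commanded pose from where the row before left it, along the tool's axes as they then stand; what a row does not reach is not made up. A row lasts 1/8 s, in which the tool goes at most 62.5 mm and 10.7 degrees, less where a joint would pass 70% of its speed; a pose out of reach is approached as far as the arm can. A call with a gripper value outside its range is refused whole. The fingers move at their own pace and stop on an object; "squeeze" is the grip in N (left out, the last holds). Time passes only in rows, so rows that do not move let the fingers close, or fill a call up. It gives the time, the measured TCP pose, the force, the opening and the grip force at its end, in the units of the state.
- env.get_obs(): the state, without advancing time (a new reading comes with each control period).
- env.read_camera(name): name is "side" or "top"; returns the picture (384x512x3 uint8, red, green, blue); there is no depth.
- env.camera_model(name): a dict with "fx", "fy", "cx", "cy" (pixels), "R" (3x3) and "t" (3): a world point X has camera coordinates R X + t. Camera axes: x right, y down, z forward; pixel columns grow to the right and rows downward; lengths in m; the calibration is good to about 2 mm. A picture is of the moment at which its call begins. camera_model takes no time and is no camera call.
- env.sign_off(): hands the job in; it is judged then, once.
The state is a dict: "time_s": time; "qpos": joint angles; "joint_velocities": joint speeds; "effort": joint torques, N m; "tool_pos": TCP position; "tool_rot": TCP orientation; "force": force on the tool from outside, world axes, zero at the start; "wrist_torque": the same for the moment, N m; "grip_width": finger opening in m; "grasp_force": force on a finger pad.
Only numpy, scipy, OpenCV 4.12 (cv2) and the standard library are available. Lean on these libraries where they do the work, as an engineer would, in place of code of your own. Each camera call takes 0.05 s, during which the arm holds its last target. There are 200 camera calls.

TASK

Seat the blue circuit board on the cassette with blue pins and the green one on the cassette with green pins, each down flat between its pins, either way round. Then lift the test fixture's lid by its bar handle and hold it open at 60 degrees, so that I can load both cassettes with my two hands: the lid falls shut by itself, so do not let it drop, and finish still holding the handle, with the lid still and both boards still seated. Leave the cassettes and everything else on the bench where they are.

Things in the scene. Friction and masses are not known exactly. Their poses are not given: they have to be found in the camera images.
- board_blue: Dark blue board with yellow jumpers, 64 x 44 mm. 2 mm thick, 10 to 12 mm above the feet of its four standoffs; parts up to 32 mm; 45 g. Origin: centre, level with the feet (seated: 8 mm above the bench); x along the long side. Pinch lightly (8 N) across the long edges, midway; the fingertips may go 5 mm below the board, on bench and cassette alike.
- board_green: Green narrow board with grey round pot, 84 x 34 mm. 2 mm thick, 10 to 12 mm above the feet of its four standoffs; parts up to 32 mm; 45 g. Origin: centre, level with the feet (seated: 8 mm above the bench); x along the long side. Pinch lightly (8 N) across the long edges, midway; the fingertips may go 5 mm below the board, on bench and cassette alike.
- cassette_blue: Cassette with blue pins and end stripes, nest for the blue board. Loose aluminium plate 120 (x) x 85 (y) x 8 mm, 0.32 kg; origin: centre of its underside. 6 pins 8 mm thick, tapering from 22 to 30 mm above the bench: one at each end of the nest, two by the corners on each long side (middle free for fingers). Board x lies along its x, either way round, with 2 mm play on every side.
- cassette_green: Cassette with green pins and end stripes, nest for the green board. Loose aluminium plate 120 (x) x 85 (y) x 8 mm, 0.32 kg; origin: centre of its underside. 6 pins 8 mm thick, tapering from 22 to 30 mm above the bench: one at each end of the nest, two by the corners on each long side (middle free for fingers). Board x lies along its x, either way round, with 2 mm play on every side.
- cassette_yellow: Cassette with yellow pins and stripes for a 54 x 52 mm board that is not here; stays empty. Loose aluminium plate 120 (x) x 85 (y) x 8 mm, 0.32 kg; origin: centre of its underside. 6 pins 8 mm thick, tapering from 22 to 30 mm above the bench: one at each end of the nest, two by the corners on each long side (middle free for fingers).
- fixture: Dark grey clamshell test fixture, fixed to the bench, 220 deep (x) x 260 wide (y) mm, front panel with two buttons towards the robot. Origin: centre of its underside; x points from its front to its back, away from the robot. Lid top 96 mm above the bench when shut.
- lid (a joint): Lid angle, rad: 0 shut and level, grows as the front edge rises; 60 degrees = 1.047; stop at 1.40. Aluminium frame with clear window, 260 wide, 220 mm from hinge to front edge, 12 mm thick, about 0.7 kg. Plain hinge along the fixture's y at its back, no stay or spring: it falls shut from any angle. About 4 N upward at the handle lifts it.
- lid_hinge (a point): Middle of the lid's hinge axis: 110 mm behind the fixture's origin along its x, 90 mm above the bench. Does not move with the lid.
- lid_handle (a point): Middle of the lid's red round handle bar, 12 mm thick, 110 mm long along the fixture's y. Shut: 250 mm in front of the hinge and 120 mm above the bench, 24 mm above the lid's top. At 60 degrees: 99 mm in front, 322 mm up. Pinch it from straight above, closing front to back, about 20 N; the bar turns in the grip, so the gripper may stay pointing down while following the arc.
- pink_box: Pink painted metal enclosure, 118 x 93 x 34 mm; bystander.
- strippers: Wire strippers with red handles, 190 mm long, lying flat; bystander.
- pliers: Long-nose pliers with dark blue handles, 160 mm long, lying flat; bystander.
- screwdriver: Screwdriver with orange handle, 170 mm long, lying flat; bystander.
- spool: Grey spool of solder, 54 mm across, 40 mm high, standing; bystander.
- flux_jar: Small amber jar with black cap, 38 mm across, 40 mm high; bystander.
Things that resemble listed ones, but are neither listed nor needed, are in the scene too. What is meant by the board_blue is not pink or white, and is the smaller of those in its own colour.

How it is judged (in metres and radians):
On the way, in this order (a step that is already met when the one before it is completed fails the run):
1. both boards are seated flat on the cassettes of their own colour (horizontal distance between board_blue and cassette_blue below 0.006 m and z of board_blue in the frame of cassette_blue between 0.005 and 0.0115 m and angle between the x axis of board_blue and the x axis of cassette_blue, either way round below 0.15 rad and angle between each of board_blue, board_green's own z axis and vertical below 0.08 rad and horizontal distance between board_green and cassette_green below 0.006 m and z of board_green in the frame of cassette_green between 0.005 and 0.0115 m and angle between the x axis of board_green and the x axis of cassette_green, either way round below 0.15 rad), for 0.2 s.
2. the lid is held by its handle at 60 degrees (value of joint lid between 0.947 and 1.147 rad and contact force between lid_c1 and the fingers above 1 N), for 0.3 s.
At the end, for the whole second after the job is handed in: Lid still (0.05 rad/s) at 60 degrees +-5.7 (joint 0.947 to 1.147), fingers on its bar (over 1 N); each board untouched, still and flat with its feet on the plate of its own colour's cassette, within 6 mm of its centre and 0.15 rad of its direction, either way round (all of step 1 and all of step 2 and velocity of joint lid between -0.05 and 0.05 rad/s and contact force between each of board_blue, board_green and the arm below 0.05 N and linear speed of each of board_blue, board_green below 0.02 m/s); the arm keeps its last pose, push and grip.
It fails at once if the lid drops (falls faster than 2.5 rad/s) (velocity of joint lid below -2.5 rad/s).
It fails at once if one of the other things on the bench is moved by more than 25 mm or tipped (distance of any of pink_box, strippers, pliers, screwdriver, spool, flux_jar, cassette_yellow from where it was at the start of the episode above 0.025 m or angle between any of pink_box, strippers, pliers, screwdriver, spool, flux_jar, cassette_yellow's own z axis and vertical above 0.5 rad).
It fails at once if a cassette in use is pushed more than 30 mm (distance of any of cassette_blue, cassette_green from where it was at the start of the episode above 0.03 m).
It also fails if it takes over 72 s, if anything falls off the work surface, if the arm or the gripper's body presses on something with over 40 N, if the wrist force passes 120 N, or if a joint passes its speed limit or range.

## Working session

There is one attempt and no reset: what is moved stays moved. The work goes in short steps, Python scripts to look and compute and a tool call to move; the robot and the scene stay as the last step left them, time stands still between calls to the robot, and variables do not carry over. Pictures are saved under pics/ and viewed, at most 10 in all, crops included, and the job is handed in when it is done.

Besides the shell and the picture viewer there is one more tool, called by a JSON object that holds its "name" and its "arguments". step_arm: Moves the arm, as the interface text tells. Its arguments: {"type":"object","properties":{"moves":{"type":"array","items":{"type":"object","properties":{"dp":{"type":"array","items":{"type":"number"}},"dr":{"type":"array","items":{"type":"number"}},"fingers":{"type":"number"}}}},"squeeze":{"type":"number"}},"required":["moves"]}

```bash
mkdir -p pics; python3 - <<'E'
from cell import env
import cv2,numpy as np
o=env.get_obs();print(o['tool_pos'],o['tool_rot'],o['time_s'])
for n in('top','side'):
    im=env.read_camera(n);np.save(n+'.npy',im)
    m=env.camera_model(n);print(n,m['fx'],m['fy'],m['cx'],m['cy'],np.round(m['R'],3).tolist(),np.round(m['t'],3), 'C',np.round(-np.array(m['R']).T@m['t'],3))
    cv2.imwrite(f'pics/{n}0.png',cv2.resize(im[:,:,::-1],(800,600),interpolation=cv2.INTER_CUBIC))
E
```

```text
[0.14986707 0.63193548 0.22147642] [-1.79892738e+02  5.81879113e-03  1.66665647e+02] 0.0
top 492.19606445380657 492.19606445380657 252.1943720575083 193.6182395275849 [[-0.019, -1.0, -0.005], [-0.996, 0.019, -0.091], [0.091, 0.003, -0.996]] [-0.012  0.514  1.672] C [ 0.36  -0.028  1.712]
side 355.8118638159505 355.8118638159505 255.16989817407048 192.48608474233293 [[0.989, -0.15, -0.016], [-0.125, -0.753, -0.645], [0.084, 0.64, -0.764]] [-0.501  0.109  1.379] C [ 0.393 -0.876  1.115]
```

View pics/top0.png

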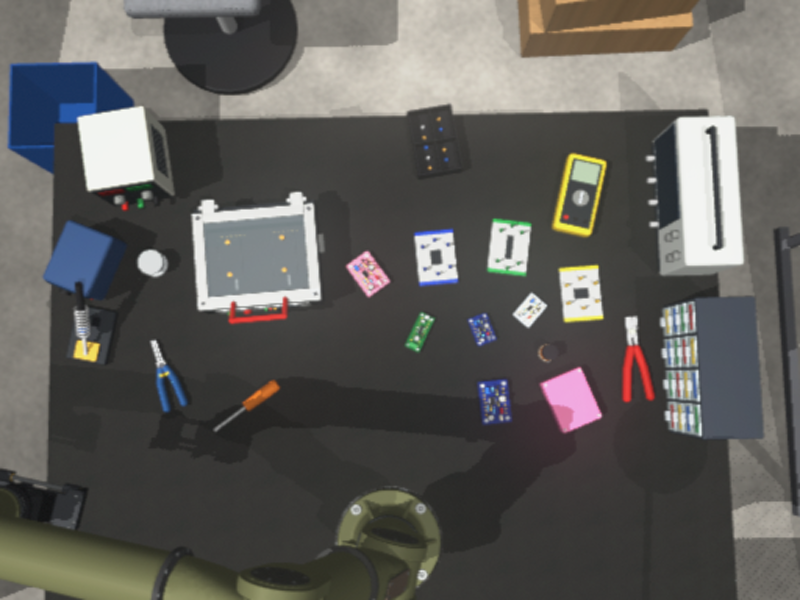

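View pics/side0.png

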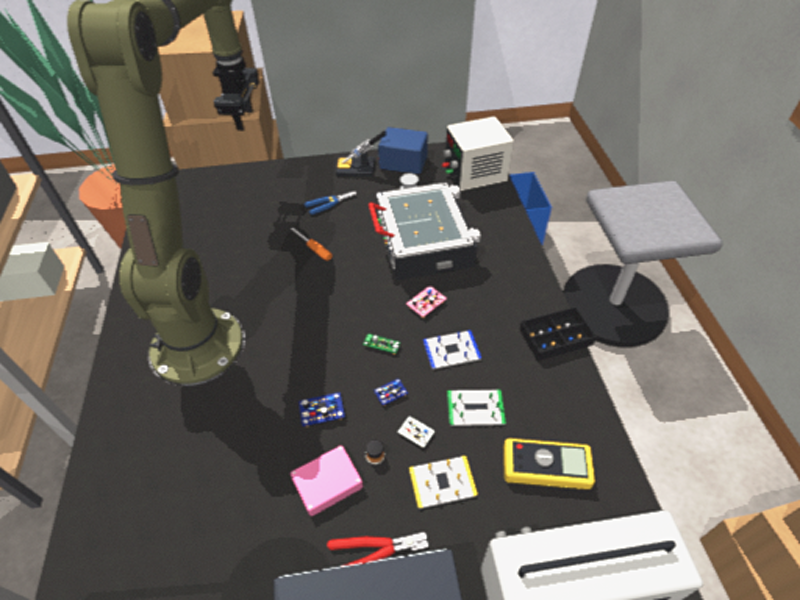

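The top view (800x600) shows the blue cassette at (436,257), the green cassette at (510,247), the green board at (420,332) and the small blue board at (482,330). The larger blue board at (494,401) is the decoy, and the red handle is at (258,312). The side view shows the same objects, unobstructed: blue cassette (453,348), green cassette (476,408), green board (381,344), blue board (391,391), handle (380,220).

```bash
cat > h.py <<'E'
from cell import env
import cv2,numpy as np
M={n:env.camera_model(n) for n in('top','side')}
def ray(n,uv):
    m=M[n];R=np.array(m['R']);uv=np.atleast_2d(uv).astype(float)
    d=np.c_[(uv[:,0]-m['cx'])/m['fx'],(uv[:,1]-m['cy'])/m['fy'],np.ones(len(uv))]@R
    return -R.T@np.array(m['t']),d
def plane(n,uv,z):
    C,d=ray(n,uv);return (C+d*((z-C[2])/d[:,2])[:,None])[:,:2]
def tri(a,b):
    A=np.zeros((3,3));v=np.zeros(3)
    for n,uv in(('top',a),('side',b)):
        C,d=ray(n,uv);d=d[0]/np.linalg.norm(d[0]);P=np.eye(3)-np.outer(d,d);A+=P;v+=P@C
    return np.linalg.solve(A,v)
def mask(im,roi,kind,S=4):
    """roi in 800x600 px; returns contour pts (native px) of the hull of the mask, and its centre"""
    x0,y0,x1,y1=[int(round(v*.64)) for v in roi]
    c=cv2.resize(im[y0:y1,x0:x1],None,fx=S,fy=S,interpolation=cv2.INTER_CUBIC)
    hsv=cv2.cvtColor(c,cv2.COLOR_RGB2HSV);h,s,v=cv2.split(hsv)
    m={'blue':(s>90)&(h>100)&(h<135)&(v>50),'green':(s>90)&(h>45)&(h<90)&(v>50),'red':(s>130)&((h<8)|(h>172))&(v>90),
       'any':(v>100),'board':(v>60)&(s>60)|(v>110)}[kind].astype(np.uint8)
    k=cv2.connectedComponentsWithStats(m)
    cc=[i for i in range(1,k[0]) if k[2][i,4]>60]
    p=np.argwhere(np.isin(k[1],cc))[:,::-1]
    return (p+.5)/S-.5+[x0,y0]
def rect(P):
    (c,(w,h),a)=cv2.minAreaRect((P*1000).astype(np.float32))
    if w<h:w,h,a=h,w,a+90
    return np.round(c,1),np.round((w,h),1),round((a+90)%180-90,1)
E
python3 - <<'E'
from h import *
T=np.load('top.npy');S=np.load('side.npy')
for nm,rt,rs,k,z in [('cas_blue',(405,222,468,295),(415,322,490,378),'any',.008),('cas_green',(478,208,540,285),(436,382,512,432),'any',.008),
  ('b_blue',(464,308,499,350),(370,372,412,408),'board',.012),('b_green',(398,305,440,357),(357,328,406,360),'board',.012)]:
    pt=mask(T,rt,k);ps=mask(S,rs,k)
    rT=rect(plane('top',pt,z));rS=rect(plane('side',ps,z))
    ct=cv2.minAreaRect(pt.astype(np.float32))[0];cs=cv2.minAreaRect(ps.astype(np.float32))[0]
    print(nm,'top',*rT,'side',*rS,'tri',np.round(tri(ct,cs)*1000,1))
pt=mask(T,(222,290,295,330),'red');ps=mask(S,(360,195,405,245),'red')
print('handle',len(pt),len(ps),rect(plane('top',pt,.12)),rect(plane('side',ps,.12)))
print(np.round(cv2.boxPoints(cv2.minAreaRect(pt.astype(np.float32))),1).tolist(),np.round(cv2.boxPoints(cv2.minAreaRect(ps.astype(np.float32))),1).tolist())
pl=mask(T,(180,190,335,315),'any');print('lid',rect(plane('top',pl,.096)))
cv2.imwrite('pics/c.png',np.vstack([np.hstack([cv2.resize(T[r[1]:r[3],r[0]:r[2],::-1],(390,290),interpolation=cv2.INTER_NEAREST) for r in q]) for q in [[(140,185,190,222),(290,195,340,232)],[(250,190,300,227),(250,140,300,177)]]]))
ss=[S[r[1]:r[3],r[0]:r[2],::-1] for r in [(225,120,265,160)]]
cv2.imwrite('pics/d.png',cv2.resize(ss[0],(500,500),interpolation=cv2.INTER_NEAREST))
E
```

```text
cas_blue top [ 616.4 -116.1] [126.   91.7] 4.3 side [ 618.7 -117. ] [127.9  93.5] 4.4 tri [ 618.2 -116.4    5.9]
cas_green top [ 636.1 -280.1] [125.6  92.3] -8.0 side [ 638.1 -281.3] [126.2  91.6] -7.9 tri [ 638.4 -280.9    4.8]
b_blue top [ 453.  -213.7] [68.9 49.8] 19.5 side [ 454.9 -214. ] [70.7 50.5] 20.7 tri [ 454.1 -213.8   11.1]
b_green top [449.8 -75.7] [88.2 40. ] -26.1 side [451.8 -76.2] [90.6 44.4] -29.7 tri [450.6 -75.7  11.4]
handle 3446 1781 (array([494.1, 263.1]), array([124.2,  44.8]), -86.3) (array([495. , 254.1]), array([149.8,  42.6]), -86.1)
[[144.6999969482422, 193.5], [182.89999389648438, 190.1999969482422], [184.10000610351562, 203.89999389648438], [145.8000030517578, 207.1999969482422]] [[234.10000610351562, 129.6999969482422], [243.8000030517578, 126.5999984741211], [251.39999389648438, 150.6999969482422], [241.6999969482422, 153.8000030517578]]
lid (array([614.1, 264.3]), array([278. , 264.1]), -86.0)
```

View pics/c.png

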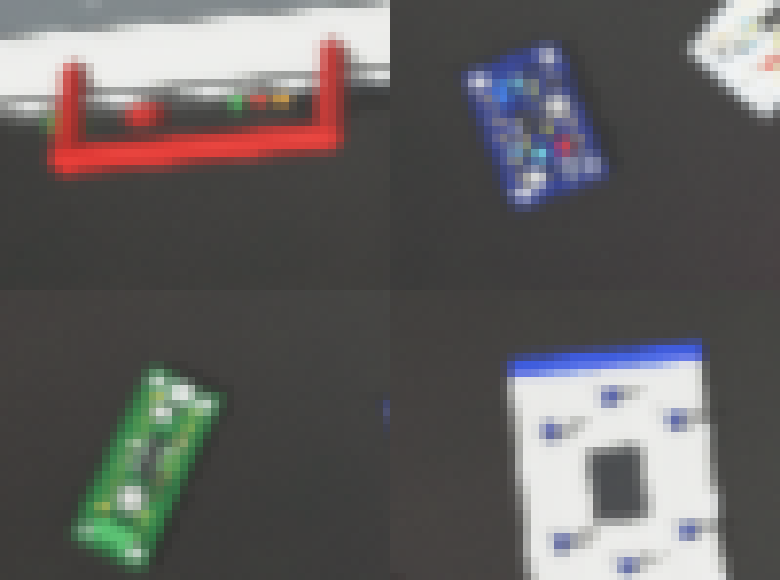

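The crops show the handle bar with its centre at about (164.7,203.5) in native pixels. Both boards have clear outlines: blue is at about +20° and green at about -25.5°. The two views agree to 2 mm, and the heights and sizes match the text.

```bash
cat > plan.py <<'E'
from h import *
from scipy.spatial.transform import Rotation as Ro
import sys,json
def plan(wps):
    """wps: (x,y,z mm,yaw deg,rows). Prints tool-frame rows from the measured pose."""
    o=env.get_obs();p=np.array(o['tool_pos'])*1000;R=Ro.from_euler('xyz',o['tool_rot'],degrees=True)
    print('at',p.round(1),np.round(o['tool_rot'],2),'t',round(o['time_s'],2),'w',o['grip_width'],'F',np.round(o['force'],1),'g',round(o['grasp_force'],1))
    i=0
    for x,y,z,yaw,n in wps:
        G=Ro.from_euler('xyz',[180,0,yaw],degrees=True);g=np.array([x,y,z],float)
        for k in range(n,0,-1):
            dp=np.round(R.inv().apply((g-p)/k),0 if k>1 else 1);dr=np.round((R.inv()*G).as_rotvec()/k,3)
            p=p+R.apply(dp);R=R*Ro.from_rotvec(dr);print(dp.tolist(),dr.tolist());i+=1
            if i%5==0:print()
E
python3 - <<'E'
from plan import *
print('handle',np.round(plane('top',[164.7,203.5],.12)*1000,1))
S=np.load('side.npy');ps=mask(S,(360,195,405,245),'red')
print(np.round([ [ps[:,0][abs(ps[:,1]-v)<.5].min(),v] for v in range(131,154,3)],1).tolist())
plan([(430,450,250,130,6),(560,150,230,75,6),(454,-214,120,20,8)])
E
```

```text
handle [[478.4 262.1]]Traceback (most recent call last):
  File "<stdin>", line 4, in <module>
    return umr_minimum(a, axis, None, out, keepdims, initial, where)
ValueError: zero-size array to reduction operation minimum which has no identity
```

```bash
python3 - <<'E'
from plan import *
plan([(430,450,250,130,6),(560,150,230,75,6),(454,-214,120,20,8)])
E
```

```text
at [149.9 632.  221.6] [-179.9     0.    166.66] t 0.1 w 0.08724726833113239 F [-0.1 -0.   0.6] g 0.0
[-52.0, -19.0, -5.0] [-0.0, 0.0, 0.107]
[-54.0, -13.0, -5.0] [-0.0, 0.0, 0.107]
[-55.0, -7.0, -5.0] [-0.0, 0.0, 0.106]
[-56.0, -1.0, -4.0] [-0.0, 0.0, 0.107]
[-56.0, 5.0, -5.0] [-0.001, 0.0, 0.106]

[-54.6, 10.0, -4.2] [-0.0, 0.001, 0.107]
[-52.0, -16.0, 3.0] [-0.0, 0.0, 0.16]
[-54.0, -7.0, 3.0] [-0.0, 0.0, 0.16]
[-54.0, 2.0, 4.0] [-0.0, 0.0, 0.16]
[-54.0, 10.0, 3.0] [-0.0, 0.0, 0.16]

[-51.0, 19.0, 4.0] [-0.0, 0.0, 0.16]
[-47.6, 27.0, 3.0] [-0.0, 0.0, 0.16]
[-47.0, -1.0, 14.0] [-0.0, 0.0, 0.12]
[-47.0, 5.0, 14.0] [-0.0, 0.0, 0.12]
[-46.0, 10.0, 14.0] [-0.0, 0.0, 0.12]

[-45.0, 16.0, 14.0] [-0.0, 0.0, 0.12]
[-43.0, 21.0, 14.0] [-0.0, 0.0, 0.12]
[-40.0, 26.0, 13.0] [-0.0, 0.0, 0.12]
[-36.0, 30.0, 14.0] [-0.0, 0.0, 0.12]
[-32.3, 34.9, 13.1] [0.0, 0.0, 0.12]
```

{"name": "step_arm", "arguments": {"moves": [{"dp": [-52, -19, -5], "dr": [0, 0, 0.107], "fingers": 0.3}, {"dp": [-54, -13, -5], "dr": [0, 0, 0.107], "fingers": 0.3}, {"dp": [-55, -7, -5], "dr": [0, 0, 0.107], "fingers": 0.3}, {"dp": [-56, -1, -5], "dr": [0, 0, 0.107], "fingers": 0.3}, {"dp": [-56, 5, -5], "dr": [0, 0, 0.107], "fingers": 0.3}], "squeeze": 8}}

```text
time_s: 0.72
tool_pos: [0.3849, 0.4796, 0.2474]
tool_rot: [-180.0, -0.0, 135.8]
force: [0.7, -0.2, 0.7]
grip_width: 0.0613
grasp_force: 0.0
```

{"name": "step_arm", "arguments": {"moves": [{"dp": [-55, 10, -4], "dr": [0, 0, 0.107], "fingers": 0.3}, {"dp": [-52, -16, 3], "dr": [0, 0, 0.16], "fingers": 0.3}, {"dp": [-54, -7, 3], "dr": [0, 0, 0.16], "fingers": 0.3}, {"dp": [-54, 2, 4], "dr": [0, 0, 0.16], "fingers": 0.3}, {"dp": [-54, 10, 3], "dr": [0, 0, 0.16], "fingers": 0.3}]}}

```text
time_s: 1.35
tool_pos: [0.5161, 0.2479, 0.238]
tool_rot: [-180.0, 0.0, 92.9]
force: [1.1, -0.2, 0.1]
grip_width: 0.0603
grasp_force: 0.0
```

{"name": "step_arm", "arguments": {"moves": [{"dp": [-51, 19, 4], "dr": [0, 0, 0.16], "fingers": 0.3}, {"dp": [-48, 27, 3], "dr": [0, 0, 0.16], "fingers": 0.3}, {"dp": [-47, -1, 14], "dr": [0, 0, 0.12], "fingers": 0.3}, {"dp": [-47, 5, 14], "dr": [0, 0, 0.12], "fingers": 0.3}, {"dp": [-46, 10, 14], "dr": [0, 0, 0.12], "fingers": 0.3}]}}

```text
time_s: 1.98
tool_pos: [0.5192, 0.012, 0.1888]
tool_rot: [-180.0, 0.0, 54.0]
force: [0.4, -0.8, 0.6]
grip_width: 0.0611
grasp_force: 0.0
```

{"name": "step_arm", "arguments": {"moves": [{"dp": [-45, 16, 14], "dr": [0, 0, 0.12], "fingers": 0.3}, {"dp": [-43, 21, 14], "dr": [0, 0, 0.12], "fingers": 0.3}, {"dp": [-40, 26, 13], "dr": [0, 0, 0.12], "fingers": 0.3}, {"dp": [-36, 30, 14], "dr": [0, 0, 0.12], "fingers": 0.3}, {"dp": [-32, 35, 13], "dr": [0, 0, 0.12], "fingers": 0.3}]}}

```text
time_s: 2.6
tool_pos: [0.4525, -0.2155, 0.121]
tool_rot: [-180.0, -0.0, 19.7]
force: [0.5, -0.1, -0.7]
grip_width: 0.0609
grasp_force: 0.0
```

{"name": "step_arm", "arguments": {"moves": [{"dp": [2, -1, 40], "dr": [0, 0, 0], "fingers": 0.3}, {"dp": [0, 0, 40], "dr": [0, 0, 0], "fingers": 0.3}, {"dp": [0, 0, 20], "dr": [0, 0, 0], "fingers": 0.3}, {"dp": [0, 0, 14.5], "dr": [0, 0, 0], "fingers": 0.3}, {"dp": [0, 0, 0], "dr": [0, 0, 0], "fingers": 0.3}]}}

```text
time_s: 3.22
tool_pos: [0.4541, -0.2126, 0.0063]
tool_rot: [-180.0, 0.1, 19.9]
force: [0.0, -0.4, -0.4]
grip_width: 0.0607
grasp_force: 0.0
```

{"name": "step_arm", "arguments": {"moves": [{"dp": [0, 0, 0], "dr": [0, 0, 0], "fingers": 0.6}, {"dp": [0, 0, 0], "dr": [0, 0, 0], "fingers": 0.7}, {"dp": [0, 0, 0], "dr": [0, 0, 0], "fingers": 0.7}, {"dp": [0, 0, 0], "dr": [0, 0, 0], "fingers": 0.7}, {"dp": [0, 0, 0], "dr": [0, 0, 0], "fingers": 0.7}], "squeeze": 8}}

```text
time_s: 3.85
tool_pos: [0.4556, -0.213, 0.0078]
tool_rot: [180.0, -0.1, 19.9]
force: [0.3, 0.1, 6.3]
grip_width: 0.044
grasp_force: 8.0
```

```bash
python3 - <<'E'
from plan import *
plan([(456,-213,70,20,3),(618.7,-116.4,60,4.3,6),(618.7,-116.4,45,4.3,1)])
E
```

```text
at [ 455.6 -213.     7.8] [ 1.7997e+02 -8.0000e-02  1.9870e+01] t 3.85 w 0.04398879505017651 F [0.3 0.1 6.3] g 8.0
[0.0, 0.0, -21.0] [0.0, -0.0, -0.001]
[0.0, 0.0, -21.0] [0.0, -0.001, -0.001]
[0.5, 0.2, -20.2] [0.001, -0.0, -0.0]
[31.0, -6.0, 2.0] [-0.0, -0.0, 0.046]
[31.0, -7.0, 2.0] [-0.0, -0.0, 0.046]

[30.0, -9.0, 2.0] [-0.0, -0.0, 0.045]
[30.0, -10.0, 1.0] [-0.0, -0.0, 0.046]
[29.0, -11.0, 2.0] [-0.0, -0.0, 0.045]
[29.1, -13.0, 1.1] [-0.001, -0.0, 0.046]
[-0.0, 0.0, 15.0] [0.0, -0.0, -0.0]
```

{"name": "step_arm", "arguments": {"moves": [{"dp": [0, 0, -21], "dr": [0, 0, 0], "fingers": 0.7}, {"dp": [0, 0, -21], "dr": [0, 0, 0], "fingers": 0.7}, {"dp": [0, 0, -21], "dr": [0, 0, 0], "fingers": 0.7}, {"dp": [31, -6, 2], "dr": [0, 0, 0.046], "fingers": 0.7}, {"dp": [31, -7, 2], "dr": [0, 0, 0.046], "fingers": 0.7}]}}

```text
time_s: 4.47
tool_pos: [0.5099, -0.1802, 0.0662]
tool_rot: [-180.0, -0.0, 14.5]
force: [-0.3, 0.5, -0.1]
grip_width: 0.0435
grasp_force: 8.0
```

{"name": "step_arm", "arguments": {"moves": [{"dp": [30, -9, 2], "dr": [0, 0, 0.046], "fingers": 0.7}, {"dp": [30, -10, 2], "dr": [0, 0, 0.046], "fingers": 0.7}, {"dp": [29, -11, 2], "dr": [0, 0, 0.046], "fingers": 0.7}, {"dp": [29, -13, 1], "dr": [0, 0, 0.046], "fingers": 0.7}, {"dp": [0, 0, 0], "dr": [0, 0, 0], "fingers": 0.7}]}}

```text
time_s: 5.1
tool_pos: [0.619, -0.1139, 0.058]
tool_rot: [-180.0, 0.0, 4.3]
force: [-0.6, -0.1, -1.0]
grip_width: 0.0435
grasp_force: 8.0
```

```bash
python3 - <<'E'
from plan import *
plan([(618.7,-116.4,45,4.3,1)])
S=env.read_camera('side');T=env.read_camera('top')
cv2.imwrite('pics/e.png',np.hstack([cv2.resize(S[190:250,250:320,::-1],(450,390),interpolation=cv2.INTER_CUBIC),cv2.resize(T[140:200,250:310,::-1],(350,390),interpolation=cv2.INTER_CUBIC)]))
E
```

```text
at [ 619.  -113.9   58. ] [-1.7998e+02  4.0000e-02  4.3000e+00] t 5.1 w 0.043535026935630446 F [-0.6 -0.1 -1. ] g 8.0
[-0.5, 2.5, 13.0] [-0.0, 0.001, -0.0]
```

View pics/e.png

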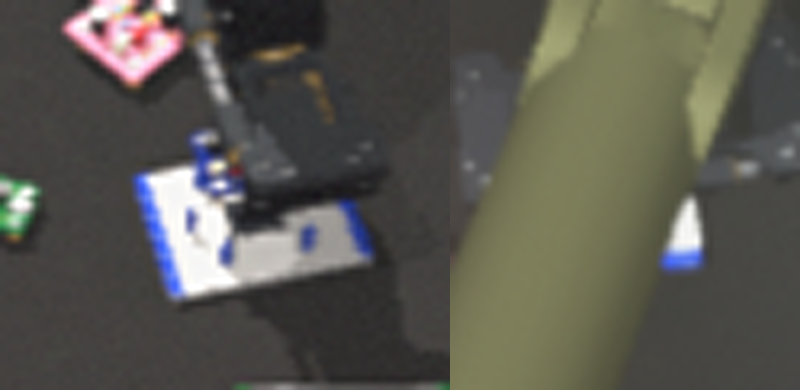

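The picture shows the board in the grip over the blue cassette, with the cassette's end stripes at (155,235) and (357,230) in the crop; the fingers hide most of the board. I'll descend and watch the force.

{"name": "step_arm", "arguments": {"moves": [{"dp": [-0.5, 2.5, 10], "dr": [0, 0, 0], "fingers": 0.7}, {"dp": [0, 0, 10], "dr": [0, 0, 0], "fingers": 0.7}, {"dp": [0, 0, 6], "dr": [0, 0, 0], "fingers": 0.7}, {"dp": [0, 0, 5], "dr": [0, 0, 0], "fingers": 0.7}, {"dp": [0, 0, 2], "dr": [0, 0, 0], "fingers": 0.7}]}}

```text
time_s: 5.82
tool_pos: [0.6171, -0.1191, 0.0257]
tool_rot: [-180.0, 0.0, 4.1]
force: [-0.6, -0.5, -0.2]
grip_width: 0.0437
grasp_force: 8.0
```

{"name": "step_arm", "arguments": {"moves": [{"dp": [0, 0, 3], "dr": [0, 0, 0], "fingers": 0.7}, {"dp": [0, 0, 2], "dr": [0, 0, 0], "fingers": 0.7}, {"dp": [0, 0, 2], "dr": [0, 0, 0], "fingers": 0.7}, {"dp": [0, 0, 2], "dr": [0, 0, 0], "fingers": 0.7}, {"dp": [0, 0, 0], "dr": [0, 0, 0], "fingers": 0.7}]}}

```text
time_s: 6.45
tool_pos: [0.6178, -0.1191, 0.0172]
tool_rot: [180.0, -0.1, 4.1]
force: [2.0, 0.8, 0.5]
grip_width: 0.0437
grasp_force: 8.0
```

```bash
cat > cmd.py <<'E'
from h import *
from scipy.spatial.transform import Rotation as Ro
L=[(-52,-19,-5,.107),(-54,-13,-5,.107),(-55,-7,-5,.107),(-56,-1,-5,.107),(-56,5,-5,.107),(-55,10,-4,.107),(-52,-16,3,.16),(-54,-7,3,.16),(-54,2,4,.16),(-54,10,3,.16),
(-51,19,4,.16),(-48,27,3,.16),(-47,-1,14,.12),(-47,5,14,.12),(-46,10,14,.12),(-45,16,14,.12),(-43,21,14,.12),(-40,26,13,.12),(-36,30,14,.12),(-32,35,13,.12),'M',
(2,-1,114.5,0),'grip',(0,0,-63,0),(31,-6,2,.046),(31,-7,2,.046),'M',(30,-9,2,.046),(30,-10,2,.046),(29,-11,2,.046),(29,-13,1,.046),'M',(-.5,2.5,33,0),'M',(0,0,9,0)]
p=np.array([150,632,223.]);yaw=166.66
for r in L:
    if isinstance(r,str):print(r,p.round(1),round(yaw,2));continue
    p=p+Ro.from_euler('xyz',[180,0,yaw],degrees=True).apply(r[:3]);yaw-=np.degrees(r[3])
print(p.round(1),yaw)
o=env.get_obs();print(np.array(o['tool_pos'])*1000,o['force'])
E
python3 cmd.py
```

```text
M [ 453.2 -214.9  122. ] 19.87
grip [ 454.8 -213.3    7.5] 19.87
M [ 509.4 -181.3   66.5] 14.6
M [ 617.6 -117.2   59.5] 4.05
M [ 617.3 -119.7   26.5] 4.05
[ 617.3 -119.7   17.5] 4.054577741872423
[ 617.84416608 -119.13536663   17.20463823] [1.95993333 0.8463657  0.54407255]
```

{"name": "step_arm", "arguments": {"moves": [{"dp": [0.5, -1.5, 0], "dr": [0, 0, 0], "fingers": 0.7}, {"dp": [0.5, -1, 0], "dr": [0, 0, 0], "fingers": 0.7}, {"dp": [0, 0, 1], "dr": [0, 0, 0], "fingers": 0.7}, {"dp": [0, 0, 1], "dr": [0, 0, 0], "fingers": 0.7}, {"dp": [0, 0, 0.5], "dr": [0, 0, 0], "fingers": 0.7}]}}

```text
time_s: 7.08
tool_pos: [0.6179, -0.1163, 0.0157]
tool_rot: [-179.9, 0.0, 4.1]
force: [-3.6, 1.7, 10.3]
grip_width: 0.0434
grasp_force: 8.0
```

```bash
python3 - <<'E'
from h import *
S=env.read_camera('side');o=env.get_obs();print(o['tool_pos'],o['force'])
cv2.imwrite('pics/f.png',cv2.resize(S[195:250,255:325,::-1],(764,600),interpolation=cv2.INTER_CUBIC))
E
```

```text
[ 0.61790847 -0.11623448  0.01567711] [-2.86700102  2.43559383  7.43192069]
```

View pics/f.png

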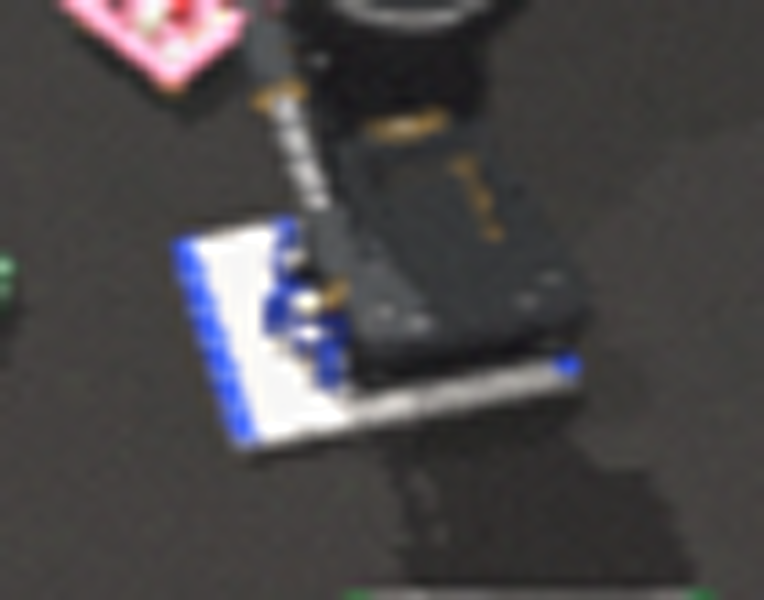

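The crop shows the blue board low in its nest, its left edge at about (300,310) between the pins. The height (15.7 mm) and 10 N of contact match a seated board, so I'll release and retreat.

{"name": "step_arm", "arguments": {"moves": [{"dp": [0, 0, 0], "dr": [0, 0, 0], "fingers": 0.4}, {"dp": [0, 0, 0], "dr": [0, 0, 0], "fingers": 0.4}, {"dp": [0, 0, 0], "dr": [0, 0, 0], "fingers": 0.4}, {"dp": [0, 0, -25], "dr": [0, 0, 0], "fingers": 0.4}, {"dp": [0, 0, -40], "dr": [0, 0, 0], "fingers": 0.4}]}}

```text
time_s: 7.75
tool_pos: [0.6167, -0.1163, 0.0786]
tool_rot: [-180.0, 0.2, 4.1]
force: [0.9, 0.2, 0.6]
grip_width: 0.0519
grasp_force: 0.0
```

```bash
python3 - <<'E'
from plan import *
plan([(560,-100,110,60,5),(451,-76,110,154.5,10)])
E
```

```text
at [ 616.7 -116.3   78.6] [-179.99    0.21    4.05] t 7.75 w 0.05194859395520705 F [0.9 0.2 0.6] g 0.0
[-11.0, -4.0, -6.0] [-0.0, 0.001, -0.195]
[-10.0, -6.0, -6.0] [-0.0, 0.001, -0.195]
[-9.0, -8.0, -6.0] [-0.001, 0.0, -0.195]
[-7.0, -10.0, -7.0] [-0.0, 0.001, -0.196]
[-4.9, -10.3, -6.3] [-0.001, 0.0, -0.195]

[-3.0, -11.0, -0.0] [0.0, 0.0, -0.165]
[-2.0, -11.0, -0.0] [0.0, 0.0, -0.165]
[0.0, -11.0, -0.0] [0.0, 0.0, -0.165]
[2.0, -11.0, -0.0] [0.0, 0.0, -0.165]
[4.0, -10.0, -0.0] [0.0, 0.0, -0.165]

[6.0, -10.0, -0.0] [0.0, 0.0, -0.165]
[7.0, -9.0, -0.0] [-0.0, 0.0, -0.165]
[8.0, -7.0, -0.0] [-0.0, 0.0, -0.165]
[10.0, -6.0, -0.0] [-0.0, 0.0, -0.165]
[9.9, -4.4, -0.0] [-0.0, 0.0, -0.165]
```

```bash
python3 - <<'E'
from plan import *
plan([(450.7,-75.9,85,-25.5,5)])
E
```

```text
at [ 616.7 -116.3   78.6] [-179.99    0.21    4.05] t 7.75 w 0.05194859395520705 F [0.9 0.2 0.6] g 0.0
[-33.0, -10.0, -1.0] [0.0, 0.001, 0.103]
[-33.0, -7.0, -1.0] [0.0, 0.001, 0.103]
[-34.0, -4.0, -1.0] [0.0, 0.001, 0.103]
[-34.0, -0.0, -2.0] [0.0, 0.0, 0.103]
[-34.2, 3.5, -1.1] [0.001, 0.001, 0.104]
```

Then look before grasping: remeasure the blue fit from both views with the arm clear.

{"name": "step_arm", "arguments": {"moves": [{"dp": [-33, -10, -1], "dr": [0, 0, 0.103], "fingers": 0.4}, {"dp": [-33, -7, -1], "dr": [0, 0, 0.103], "fingers": 0.4}, {"dp": [-34, -4, -1], "dr": [0, 0, 0.103], "fingers": 0.4}, {"dp": [-34, 0, -2], "dr": [0, 0, 0.103], "fingers": 0.4}, {"dp": [-34, 3.5, -1], "dr": [0, 0, 0.104], "fingers": 0.4}]}}

```text
time_s: 8.38
tool_pos: [0.4512, -0.0762, 0.0852]
tool_rot: [180.0, 0.0, -25.7]
force: [-0.1, 0.2, 0.9]
grip_width: 0.052
grasp_force: 0.0
```

{"name": "step_arm", "arguments": {"moves": [{"dp": [0, 0, 0], "dr": [0, 0, 0], "fingers": 0.4}, {"dp": [0, 0, 0], "dr": [0, 0, 0], "fingers": 0.4}, {"dp": [0, 0, 0], "dr": [0, 0, 0], "fingers": 0.4}, {"dp": [0, 0, 0], "dr": [0, 0, 0], "fingers": 0.4}, {"dp": [0, 0, 0], "dr": [0, 0, 0], "fingers": 0.4}]}}

```text
time_s: 9.0
tool_pos: [0.4525, -0.0767, 0.0854]
tool_rot: [179.9, -0.0, -25.5]
force: [-0.8, -0.5, 0.2]
grip_width: 0.0519
grasp_force: 0.0
```

```bash
python3 - <<'E'
from plan import *
P=[]
plan([(450.7,-75.9,6.5,-25.5,1)])
S=env.read_camera('side');T=env.read_camera('top')
cv2.imwrite('pics/g.png',np.hstack([cv2.resize(S[200:245,260:315,::-1],(400,327),interpolation=cv2.INTER_CUBIC),cv2.resize(T[140:190,255:305,::-1],(327,327),interpolation=cv2.INTER_CUBIC)]))
for n,im,r in(('top',T,(405,222,468,295)),('side',S,(415,322,490,378))):print(n,rect(plane(n,mask(im,r,'any'),.008)))
E
```

```text
at [452.5 -76.7  85.4] [ 1.7994e+02 -1.0000e-02 -2.5530e+01] t 9.0 w 0.051926897704118395 F [-0.8 -0.5  0.2] g 0.0
[-2.0, -0.0, 78.9] [0.001, -0.0, -0.001]
top (array([ 607.3, -101.2]), array([142.4, 123.6]), 4.1)
side (array([ 618.6, -117. ]), array([128.2,  94.2]), 4.2)
```

View pics/g.png

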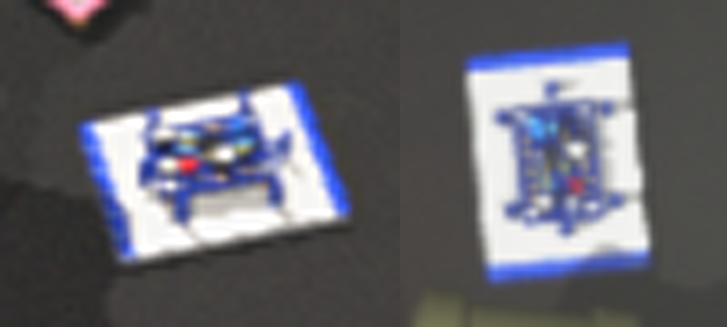

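The blue board sits level between all six pins in both views, and the blue cassette hasn't moved. Next is the green board.

{"name": "step_arm", "arguments": {"moves": [{"dp": [-1, 0, 35], "dr": [0, 0, 0], "fingers": 0.4}, {"dp": [0, 0, 25], "dr": [0, 0, 0], "fingers": 0.4}, {"dp": [0, 0, 12], "dr": [0, 0, 0], "fingers": 0.4}, {"dp": [0, 0, 5.5], "dr": [0, 0, 0], "fingers": 0.4}, {"dp": [0, 0, 0], "dr": [0, 0, 0], "fingers": 0.4}]}}

```text
time_s: 9.72
tool_pos: [0.4518, -0.0759, 0.0084]
tool_rot: [-180.0, -0.0, -25.5]
force: [1.1, 0.3, 0.2]
grip_width: 0.0523
grasp_force: 0.0
```

{"name": "step_arm", "arguments": {"moves": [{"dp": [0, 0, 0], "dr": [0, 0, 0], "fingers": 0.6}, {"dp": [0, 0, 0], "dr": [0, 0, 0], "fingers": 0.8}, {"dp": [0, 0, 0], "dr": [0, 0, 0], "fingers": 0.8}, {"dp": [0, 0, 0], "dr": [0, 0, 0], "fingers": 0.8}, {"dp": [0, 0, 0], "dr": [0, 0, 0], "fingers": 0.8}], "squeeze": 8}}

```text
time_s: 10.35
tool_pos: [0.4519, -0.0757, 0.0084]
tool_rot: [-180.0, -0.0, -25.5]
force: [-0.3, 0.3, 4.4]
grip_width: 0.0338
grasp_force: 8.0
```

```bash
python3 - <<'E'
from plan import *
# along-x offset of board centre from TCP
o=env.get_obs();p=np.array(o['tool_pos'])[:2]*1000;a=np.radians(o['tool_rot'][2]);d=np.array([450.7,-75.9])-p
off=d@[np.cos(a),np.sin(a)];print('off x',off,'y',d@[np.sin(a),-np.cos(a)])
t=np.array([637.,-280.7])-off*np.array([np.cos(np.radians(-8)),np.sin(np.radians(-8))]);print(t)
plan([(p[0],p[1],70,np.degrees(a),3),(t[0],t[1],60,-8,6)])
E
```

```text
off x -0.9635125075434567 y 0.6698846546369119
[ 637.95413567 -280.83409502]
at [451.9 -75.7   8.4] [-1.7996e+02 -3.0000e-02 -2.5500e+01] t 10.35 w 0.03378415832818797 F [-0.3  0.3  4.4] g 8.0
[0.0, -0.0, -21.0] [-0.0, -0.0, 0.0]
[0.0, -0.0, -20.0] [-0.0, -0.0, 0.0]
[0.0, -0.0, -20.6] [-0.001, -0.0, 0.0]
[43.0, 17.0, 2.0] [0.0, -0.0, -0.051]
[42.0, 20.0, 2.0] [0.0, -0.0, -0.051]

[41.0, 22.0, 2.0] [0.0, -0.0, -0.051]
[39.0, 24.0, 1.0] [0.0, -0.0, -0.051]
[38.0, 26.0, 2.0] [0.0, -0.0, -0.051]
[37.0, 27.1, 1.2] [0.0, -0.0, -0.05]
```

{"name": "step_arm", "arguments": {"moves": [{"dp": [0, 0, -21], "dr": [0, 0, 0], "fingers": 0.8}, {"dp": [0, 0, -21], "dr": [0, 0, 0], "fingers": 0.8}, {"dp": [0, 0, -21], "dr": [0, 0, 0], "fingers": 0.8}, {"dp": [43, 17, 1], "dr": [0, 0, -0.051], "fingers": 0.8}, {"dp": [42, 20, 1], "dr": [0, 0, -0.051], "fingers": 0.8}]}}

```text
time_s: 10.98
tool_pos: [0.5156, -0.1435, 0.0697]
tool_rot: [-179.8, -0.1, -19.4]
force: [0.8, 0.7, -0.3]
grip_width: 0.0336
grasp_force: 8.0
```

{"name": "step_arm", "arguments": {"moves": [{"dp": [41, 22, 2], "dr": [0, 0, -0.051], "fingers": 0.8}, {"dp": [39, 24, 2], "dr": [0, 0, -0.051], "fingers": 0.8}, {"dp": [38, 26, 2], "dr": [0, 0, -0.051], "fingers": 0.8}, {"dp": [37, 27, 2], "dr": [0, 0, -0.05], "fingers": 0.8}, {"dp": [0, 0, 0], "dr": [0, 0, 0], "fingers": 0.8}]}}

```text
time_s: 11.6
tool_pos: [0.6374, -0.2844, 0.0596]
tool_rot: [179.8, 0.1, -8.2]
force: [0.5, -0.5, -0.7]
grip_width: 0.0335
grasp_force: 8.0
```

{"name": "step_arm", "arguments": {"moves": [{"dp": [0, 0, 5], "dr": [0, 0, 0], "fingers": 0.8}, {"dp": [0, 0, 5], "dr": [0, 0, 0], "fingers": 0.8}, {"dp": [0, 0, 0], "dr": [0, 0, 0], "fingers": 0.8}, {"dp": [0, 0, 0], "dr": [0, 0, 0], "fingers": 0.8}, {"dp": [0, 0, 0], "dr": [0, 0, 0], "fingers": 0.8}]}}

```text
time_s: 12.22
tool_pos: [0.6377, -0.2806, 0.0515]
tool_rot: [-180.0, -0.0, -8.0]
force: [0.0, 0.2, -1.2]
grip_width: 0.0338
grasp_force: 8.0
```

```bash
python3 - <<'E'
from plan import *
for i in range(3):
    env.read_camera('side');plan([(638,-280.8,30,-8,1)])
S=env.read_camera('side');print(rect(plane('side',mask(S,(436,382,512,432),'any'),.008)))
E
```

```text
at [ 637.7 -280.7   51.4] [-1.7999e+02 -3.0000e-02 -8.0200e+00] t 12.28 w 0.03329125069935971 F [ 0.4 -0.7 -0.5] g 8.0
[0.3, 0.0, 21.4] [-0.0, -0.001, -0.0]
at [ 637.7 -280.8   51.3] [-1.80e+02 -3.00e-02 -8.03e+00] t 12.32 w 0.03363976930368313 F [-0.4 -0.7 -0.7] g 8.0
[0.3, -0.0, 21.3] [-0.0, -0.0, -0.0]
at [ 637.7 -280.8   51.3] [-1.7999e+02 -3.0000e-02 -8.0300e+00] t 12.38 w 0.0338023374770626 F [ 0.3  0.3 -1.1] g 8.0
[0.3, -0.1, 21.3] [-0.0, -0.0, -0.001]
(array([ 636.3, -279.5]), array([123.4,  95.1]), -7.3)
```

{"name": "step_arm", "arguments": {"moves": [{"dp": [0, 0, 10], "dr": [0, 0, 0], "fingers": 0.8}, {"dp": [0, 0, 6], "dr": [0, 0, 0], "fingers": 0.8}, {"dp": [0, 0, 4], "dr": [0, 0, 0], "fingers": 0.8}, {"dp": [0, 0, 4], "dr": [0, 0, 0], "fingers": 0.8}, {"dp": [0, 0, 3], "dr": [0, 0, 0], "fingers": 0.8}]}}

```text
time_s: 13.05
tool_pos: [0.6376, -0.2809, 0.0238]
tool_rot: [-180.0, -0.0, -8.0]
force: [-0.1, -0.5, -0.6]
grip_width: 0.0335
grasp_force: 8.0
```

{"name": "step_arm", "arguments": {"moves": [{"dp": [0, 0, 2], "dr": [0, 0, 0], "fingers": 0.8}, {"dp": [0, 0, 2], "dr": [0, 0, 0], "fingers": 0.8}, {"dp": [0, 0, 2], "dr": [0, 0, 0], "fingers": 0.8}, {"dp": [0, 0, 2], "dr": [0, 0, 0], "fingers": 0.8}, {"dp": [0, 0, 0], "dr": [0, 0, 0], "fingers": 0.8}]}}

```text
time_s: 13.68
tool_pos: [0.6377, -0.2809, 0.0166]
tool_rot: [-180.0, -0.0, -8.0]
force: [-1.6, 1.8, 3.0]
grip_width: 0.0335
grasp_force: 8.0
```

Contact came at the expected height (16.4 mm), so I'll release and lift.

{"name": "step_arm", "arguments": {"moves": [{"dp": [0, 0, 0.5], "dr": [0, 0, 0], "fingers": 0.8}, {"dp": [0, 0, 0], "dr": [0, 0, 0], "fingers": 0.5}, {"dp": [0, 0, 0], "dr": [0, 0, 0], "fingers": 0.5}, {"dp": [0, 0, 0], "dr": [0, 0, 0], "fingers": 0.5}, {"dp": [0, 0, -25], "dr": [0, 0, 0], "fingers": 0.5}]}}

```text
time_s: 14.3
tool_pos: [0.636, -0.2799, 0.0391]
tool_rot: [-179.9, 0.3, -8.0]
force: [0.1, -0.2, 0.4]
grip_width: 0.0433
grasp_force: 0.0
```

{"name": "step_arm", "arguments": {"moves": [{"dp": [0, 0, -45], "dr": [0, 0, 0], "fingers": 0.5}, {"dp": [0, 0, -45], "dr": [0, 0, 0], "fingers": 0.5}, {"dp": [0, 0, -40], "dr": [0, 0, 0], "fingers": 0.5}, {"dp": [0, 0, 0], "dr": [0, 0, 0], "fingers": 0.5}, {"dp": [0, 0, 0], "dr": [0, 0, 0], "fingers": 0.5}]}}

```text
time_s: 14.92
tool_pos: [0.6375, -0.2808, 0.1713]
tool_rot: [-180.0, -0.0, -8.0]
force: [0.0, -0.4, -1.1]
grip_width: 0.0438
grasp_force: 0.0
```

```bash
python3 - <<'E'
from plan import *
plan([(540,0,190,45,7),(476,262,190,93.9,8)])
S=np.load('side.npy');ps=mask(S,(360,195,405,245),'red')
import numpy as np
# bar in the side view: leftmost red per row
ks=np.arange(np.ceil(ps[:,1].min()),ps[:,1].max());print([(int(k),round(ps[abs(ps[:,1]-k)<.3][:,0].min(),1),round(ps[abs(ps[:,1]-k)<.3][:,0].max(),1)) for k in ks])
cv2.imwrite('pics/d.png',cv2.resize(S[120:165,225:270,::-1],(540,540),interpolation=cv2.INTER_CUBIC))
E
```

```text
at [ 637.5 -280.8  171.3] [-1.7998e+02 -5.0000e-02 -8.0400e+00] t 14.93 w 0.04375180495455146 F [ 0.  -0.4 -1.1] g 0.0
[-19.0, -38.0, -3.0] [0.0, -0.0, -0.132]
[-14.0, -40.0, -3.0] [0.0, -0.0, -0.132]
[-9.0, -42.0, -3.0] [0.0, -0.0, -0.132]
[-3.0, -42.0, -2.0] [0.0, -0.0, -0.132]
[2.0, -42.0, -3.0] [0.0, -0.0, -0.133]

[8.0, -42.0, -2.0] [0.0, -0.0, -0.132]
[12.6, -40.7, -2.7] [0.0, -0.001, -0.133]
[18.0, -29.0, -0.0] [0.0, 0.0, -0.107]
[20.0, -27.0, -0.0] [0.0, 0.0, -0.107]
[23.0, -24.0, -0.0] [0.0, 0.0, -0.107]

[26.0, -22.0, -0.0] [0.0, 0.0, -0.106]
[28.0, -19.0, -0.0] [0.0, 0.0, -0.107]
[30.0, -16.0, -0.0] [0.0, 0.0, -0.106]
[31.0, -13.0, -0.0] [0.0, 0.0, -0.107]
[32.0, -8.8, -0.2] [0.0, 0.0, -0.106]

[(129, np.float64(236.1), np.float64(238.1)), (130, np.float64(235.4), np.float64(241.1)), (131, np.float64(235.4), np.float64(241.9)), (132, np.float64(235.4), np.float64(243.9)), (133, np.float64(235.6), np.float64(245.9)), (134, np.float64(236.1), np.float64(245.4)), (135, np.float64(236.4), np.float64(240.1)), (136, np.float64(236.6), np.float64(240.4)), (137, np.float64(236.9), np.float64(240.6)), (138, np.float64(237.1), np.float64(240.9)), (139, np.float64(237.4), np.float64(240.9)), (140, np.float64(237.6), np.float64(240.6)), (141, np.float64(238.1), np.float64(241.1)), (142, np.float64(238.4), np.float64(241.6)), (143, np.float64(238.6), np.float64(242.4)), (144, np.float64(238.9), np.float64(242.9)), (145, np.float64(239.1), np.float64(244.1)), (146, np.float64(239.4), np.float64(244.4)), (147, np.float64(239.6), np.float64(245.4)), (148, np.float64(240.1), np.float64(247.4)), (149, np.float64(241.9), np.float64(249.9)), (150, np.float64(245.1), np.float64(251.1)), (151, np.float64(249.1), np.float64(250.9))]
```

View pics/d.png

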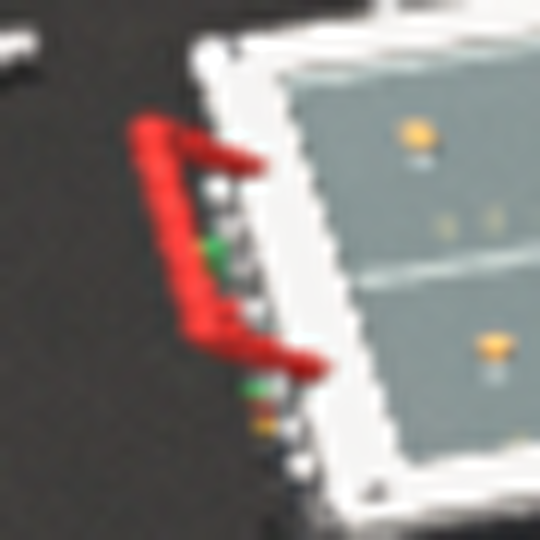

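The side crop shows the bar running from (150,118) to (205,338), so its middle is at about (239.2,138.7) in native pixels. I'll triangulate it and move over.

{"name": "step_arm", "arguments": {"moves": [{"dp": [-19, -38, -3], "dr": [0, 0, -0.132], "fingers": 0.5}, {"dp": [-14, -40, -3], "dr": [0, 0, -0.132], "fingers": 0.5}, {"dp": [-9, -42, -3], "dr": [0, 0, -0.132], "fingers": 0.5}, {"dp": [-3, -42, -2], "dr": [0, 0, -0.132], "fingers": 0.5}, {"dp": [2, -42, -3], "dr": [0, 0, -0.133], "fingers": 0.5}]}}

```text
time_s: 15.55
tool_pos: [0.5672, -0.0787, 0.1834]
tool_rot: [-179.9, 0.1, 30.1]
force: [-0.3, 0.1, -1.3]
grip_width: 0.0432
grasp_force: 0.0
```

{"name": "step_arm", "arguments": {"moves": [{"dp": [8, -42, -2], "dr": [0, 0, -0.132], "fingers": 0.5}, {"dp": [13, -41, -3], "dr": [0, 0, -0.133], "fingers": 0.5}, {"dp": [18, -29, 0], "dr": [0, 0, -0.107], "fingers": 0.5}, {"dp": [20, -27, 0], "dr": [0, 0, -0.107], "fingers": 0.5}, {"dp": [23, -24, 0], "dr": [0, 0, -0.107], "fingers": 0.5}]}}

```text
time_s: 16.18
tool_pos: [0.5153, 0.1, 0.189]
tool_rot: [-180.0, 0.0, 63.7]
force: [0.3, -0.8, -0.3]
grip_width: 0.0438
grasp_force: 0.0
```

{"name": "step_arm", "arguments": {"moves": [{"dp": [26, -22, 0], "dr": [0, 0, -0.106], "fingers": 0.5}, {"dp": [28, -19, 0], "dr": [0, 0, -0.107], "fingers": 0.5}, {"dp": [30, -16, 0], "dr": [0, 0, -0.106], "fingers": 0.5}, {"dp": [31, -13, 0], "dr": [0, 0, -0.107], "fingers": 0.5}, {"dp": [32, -9, 0], "dr": [0, 0, -0.106], "fingers": 0.5}]}}

```text
time_s: 16.8
tool_pos: [0.4751, 0.2641, 0.1891]
tool_rot: [-180.0, 0.0, 94.2]
force: [0.2, -0.2, 0.5]
grip_width: 0.0434
grasp_force: 0.0
```

{"name": "step_arm", "arguments": {"moves": [{"dp": [0, 0, 0], "dr": [0, 0, 0], "fingers": 0.5}, {"dp": [0, 0, 0], "dr": [0, 0, 0], "fingers": 0.5}, {"dp": [0, 0, 0], "dr": [0, 0, 0], "fingers": 0.5}, {"dp": [0, 0, 0], "dr": [0, 0, 0], "fingers": 0.5}, {"dp": [0, 0, 0], "dr": [0, 0, 0], "fingers": 0.5}]}}

```text
time_s: 17.42
tool_pos: [0.4761, 0.2619, 0.1896]
tool_rot: [180.0, -0.0, 93.8]
force: [-0.0, -0.2, -0.2]
grip_width: 0.0434
grasp_force: 0.0
```

```bash
python3 - <<'E'
from plan import *
h=tri([164.7,203.5],[239.2,138.7])*1000;print('bar',h.round(1))
plan([(h[0],h[1],101,93.9,1)])
S=env.read_camera('side');T=env.read_camera('top');np.save('S2.npy',S);np.save('T2.npy',T)
for n,im,r in(('top',T,(405,222,468,295)),('side',S,(415,322,490,378)),('top',T,(478,208,540,285)),('side',S,(436,382,512,432))):print(n,rect(plane(n,mask(im,r,'any'),.008)))
g=lambda im,r:cv2.resize(im[r[1]:r[3],r[0]:r[2],::-1],(390,290),interpolation=cv2.INTER_CUBIC)
cv2.imwrite('pics/k.png',np.vstack([np.hstack([g(S,(275,242,335,284)),g(T,(295,130,355,180))]),np.hstack([g(S,(270,204,325,245)),g(T,(255,140,310,190))])]))
E
```

```text
bar [479.7 262.  120.7]
at [476.1 261.9 189.6] [ 1.7999e+02 -1.0000e-02  9.3840e+01] t 17.43 w 0.0433997319659338 F [-0.  -0.2 -0.2] g 0.0
[-0.2, 3.6, 88.6] [0.0, -0.0, -0.001]
top (array([ 616.7, -115.6]), array([126.3,  90.9]), 4.5)
side (array([ 619.5, -117.2]), array([127. ,  93.9]), 4.7)
top (array([ 636.1, -280.1]), array([126.9,  93. ]), -7.8)
side (array([ 638.2, -281.5]), array([126.6,  91.9]), -7.8)
```

View pics/k.png

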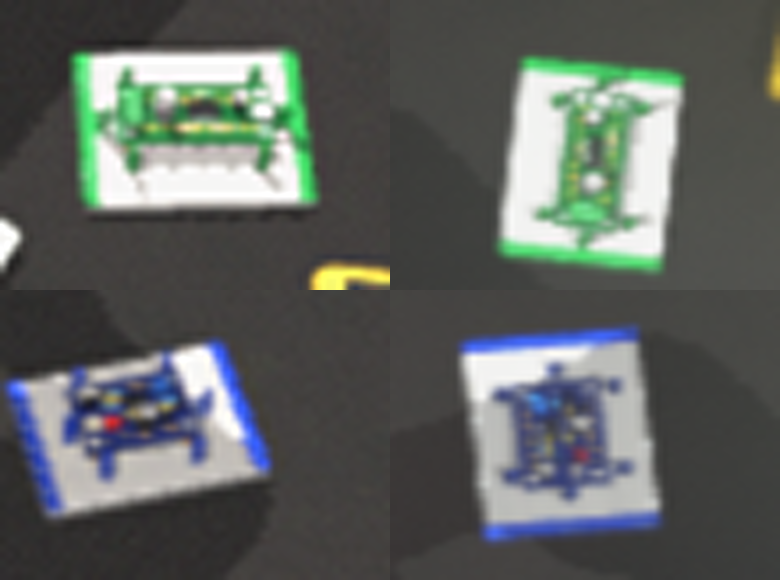

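Both boards sit level between their pins, and both cassettes are where they started. The bar is at (480,262,121), as expected. I'll narrow the fingers, descend to TCP z of about 103, and grip at 20 N.

{"name": "step_arm", "arguments": {"moves": [{"dp": [0, 3.6, 20], "dr": [0, 0, 0], "fingers": 0.63}, {"dp": [0, 0, 25], "dr": [0, 0, 0], "fingers": 0.63}, {"dp": [0, 0, 20], "dr": [0, 0, 0], "fingers": 0.63}, {"dp": [0, 0, 14], "dr": [0, 0, 0], "fingers": 0.63}, {"dp": [0, 0, 7.5], "dr": [0, 0, 0], "fingers": 0.63}]}}

```text
time_s: 18.15
tool_pos: [0.4793, 0.2626, 0.1025]
tool_rot: [-180.0, 0.0, 93.9]
force: [0.0, 0.6, -0.6]
grip_width: 0.0323
grasp_force: 0.0
```

{"name": "step_arm", "arguments": {"moves": [{"dp": [0, 0, 0], "dr": [0, 0, 0], "fingers": 0.63}, {"dp": [0, 0, 0], "dr": [0, 0, 0], "fingers": 1}, {"dp": [0, 0, 0], "dr": [0, 0, 0], "fingers": 1}, {"dp": [0, 0, 0], "dr": [0, 0, 0], "fingers": 1}, {"dp": [0, 0, 0], "dr": [0, 0, 0], "fingers": 1}], "squeeze": 20}}

```text
time_s: 18.77
tool_pos: [0.4814, 0.263, 0.1037]
tool_rot: [179.8, -0.1, 93.9]
force: [4.8, 0.5, -2.6]
grip_width: 0.0109
grasp_force: 20.0
```

```bash
python3 - <<'E'
from plan import *
o=env.get_obs();p=np.array(o['tool_pos'])*1000;print(p,o['force'],o['grip_width'],o['grasp_force'],o['tool_rot'])
# arc: bar rel. hinge (-250,30); tool y = +front->back dir? rows in tool frame (y component, z component)
r=np.hypot(250,30);a0=np.arctan2(30,250);n=20
s=(1-np.cos(np.linspace(0,np.pi,n+1)))/2*np.radians(60)
q=np.c_[-r*np.cos(a0+s),r*np.sin(a0+s)]
d=np.diff(q,axis=0);R=Ro.from_euler('xyz',o['tool_rot'],degrees=True).as_matrix()
f=np.array([np.cos(np.radians(3.9)),np.sin(np.radians(3.9)),0])
print(np.round([R.T@(f*a+np.array([0,0,b])) for a,b in d],1).tolist(),q[-1]-q[0])
E
```

```text
[481.36168756 263.02501499 103.71143557] [ 4.84489947  0.53858448 -2.57902859] 0.010934115785963323 20.00010520219803 [ 1.79764159e+02 -6.46792342e-02  9.38781042e+01]
[[0.0, 0.2, -1.6], [0.0, 0.7, -4.8], [0.0, 1.3, -7.8], [0.0, 2.2, -10.6], [0.0, 3.3, -13.0], [0.0, 4.8, -15.0], [0.0, 6.4, -16.4], [0.0, 8.3, -17.2], [0.0, 10.1, -17.4], [0.0, 11.7, -16.9], [0.0, 13.1, -15.9], [0.0, 14.0, -14.5], [0.0, 14.3, -12.7], [0.0, 14.0, -10.7], [0.0, 13.1, -8.7], [0.0, 11.6, -6.8], [0.0, 9.6, -5.0], [0.0, 7.2, -3.4], [0.0, 4.4, -2.0], [0.0, 1.5, -0.6]] [150.98076211 201.50635095]
```

{"name": "step_arm", "arguments": {"moves": [{"dp": [0, 1.2, -1.6], "dr": [0, 0, 0], "fingers": 1}, {"dp": [0, 0.7, -4.8], "dr": [0, 0, 0], "fingers": 1}, {"dp": [0, 1.3, -7.8], "dr": [0, 0, 0], "fingers": 1}, {"dp": [0, 2.2, -10.6], "dr": [0, 0, 0], "fingers": 1}, {"dp": [0, 3.3, -13], "dr": [0, 0, 0], "fingers": 1}]}}

```text
time_s: 19.4
tool_pos: [0.4884, 0.2634, 0.1408]
tool_rot: [180.0, -0.0, 93.9]
force: [5.5, 1.4, -5.3]
grip_width: 0.0114
grasp_force: 20.0
```

{"name": "step_arm", "arguments": {"moves": [{"dp": [0, 4.8, -15], "dr": [0, 0, 0], "fingers": 1}, {"dp": [0, 6.4, -16.4], "dr": [0, 0, 0], "fingers": 1}, {"dp": [0, 8.3, -17.2], "dr": [0, 0, 0], "fingers": 1}, {"dp": [0, 10.1, -17.4], "dr": [0, 0, 0], "fingers": 1}, {"dp": [0, 11.7, -16.9], "dr": [0, 0, 0], "fingers": 1}]}}

```text
time_s: 20.02
tool_pos: [0.5273, 0.2661, 0.2243]
tool_rot: [-179.7, 0.0, 94.0]
force: [-2.5, 0.8, -4.2]
grip_width: 0.0114
grasp_force: 20.0
```

Following the arc well, with 4–5 N of load and the bar in the grip.

{"name": "step_arm", "arguments": {"moves": [{"dp": [0, 13.1, -15.9], "dr": [0, 0, 0], "fingers": 1}, {"dp": [0, 14, -14.5], "dr": [0, 0, 0], "fingers": 1}, {"dp": [0, 14.3, -12.7], "dr": [0, 0, 0], "fingers": 1}, {"dp": [0, 14, -10.7], "dr": [0, 0, 0], "fingers": 1}, {"dp": [0, 13.1, -8.7], "dr": [0, 0, 0], "fingers": 1}]}}

```text
time_s: 20.65
tool_pos: [0.5947, 0.2708, 0.2891]
tool_rot: [-179.6, -0.0, 94.0]
force: [-6.7, -1.3, 6.8]
grip_width: 0.0113
grasp_force: 20.0
```

{"name": "step_arm", "arguments": {"moves": [{"dp": [0, 11.6, -6.8], "dr": [0, 0, 0], "fingers": 1}, {"dp": [0, 9.6, -5], "dr": [0, 0, 0], "fingers": 1}, {"dp": [0, 7.2, -3.4], "dr": [0, 0, 0], "fingers": 1}, {"dp": [0, 4.4, -2], "dr": [0, 0, 0], "fingers": 1}, {"dp": [0, 1.5, -0.6], "dr": [0, 0, 0], "fingers": 1}]}}

```text
time_s: 21.28
tool_pos: [0.6299, 0.2732, 0.3071]
tool_rot: [-179.8, -0.1, 94.0]
force: [-6.5, -1.4, 6.8]
grip_width: 0.011
grasp_force: 20.0
```

{"name": "step_arm", "arguments": {"moves": [{"dp": [0, 0, 0], "dr": [0, 0, 0], "fingers": 1}, {"dp": [0, 0, 0], "dr": [0, 0, 0], "fingers": 1}, {"dp": [0, 0, 0], "dr": [0, 0, 0], "fingers": 1}, {"dp": [0, 0, 0], "dr": [0, 0, 0], "fingers": 1}, {"dp": [0, 0, 0], "dr": [0, 0, 0], "fingers": 1}]}}

```text
time_s: 21.9
tool_pos: [0.6298, 0.2732, 0.307]
tool_rot: [-179.8, -0.1, 94.0]
force: [-5.1, -0.8, 7.4]
grip_width: 0.0117
grasp_force: 20.0
```

```bash
python3 - <<'E'
from plan import *
S=env.read_camera('side');T=env.read_camera('top')
o=env.get_obs();p=np.array(o['tool_pos'])*1000;print(p,o['force'],o['grip_width'],o['grasp_force'],o['time_s'])
hx=480.5+250;a=np.degrees(np.arctan2(p[2]+17.3-90,hx-p[0]))-np.degrees(np.arctan2(30,250));print('lid est',a)
g=lambda im,r:cv2.resize(im[r[1]:r[3],r[0]:r[2],::-1],(400,360),interpolation=cv2.INTER_CUBIC)
cv2.imwrite('pics/z.png',np.hstack([g(S,(200,60,320,168)),g(S,(255,195,335,275))]))
E
```

```text
[629.74799159 273.16724771 307.0876723 ] [-5.38778414 -0.63996426  7.83120408] 0.011215515665713743 20.000420808792114 22.0
lid est 59.89667896344468
```

View pics/z.png

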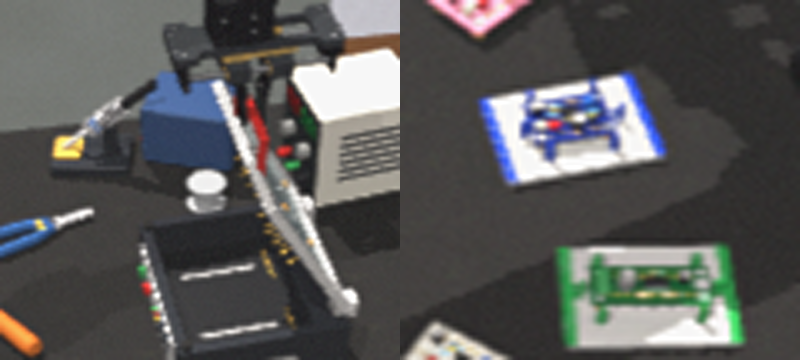

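The picture shows the lid raised to about 60° with the fingers on the red bar at (258,130), and both boards still seated. I'll hand it in.

```bash
python3 -c "
from cell import env
print(env.sign_off())"
```

```text
the job is handed in; nothing more can be done
None
```

I handed the job in at 22 s: both boards looked seated flat on their own cassettes, and the gripper was holding the lid still by its handle at an estimated 60°; the sign-off gave no verdict.

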